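# Wedge a measuring stage just clear of its base and hold it

## Task

Swing the red hold-down catch by its black knob off the hinged stage of the small measuring jig, all the way back to its stop. Then take the brass wedge by its blue handle and, keeping it flat on the bench, push its thin end into the channel under the stage's front bar until the stage has just lifted off its base and the bar rests on the wedge's green band. Finish while still holding the wedge there by its handle, with nothing but the wedge lifting the stage, and leave the loupe, the brass box and the parts cup alone.

Things in the scene. Friction and masses are not known exactly. Their poses are not given: they have to be found in the camera images.
- jig: grey U-shaped base, 120 x 100 x 13 mm, fixed; origin on the bench under its centre; +x from its open front to the rear hinge, +y to its left (red catch). A channel 56 mm wide, centred on its x axis, the bench as floor, runs from the front (x = -62 mm) under the stage to x = +36 mm, where it is closed. The aluminium stage on it has its top at 19 mm; the watch case on that reaches 28 mm
- channel_mouth (a point): point on the bench, in the middle of the channel, straight below the stage's front bar (62 mm in front of the jig's origin); same axes as the jig
- stage_lip (a point): middle of the underside of the round steel bar (8 mm thick, 96 mm long, across the jig) along the front edge of the stage; 10 mm above the bench when the stage lies on its base. The free height under the bar above the bench is this point's height
- stage (a joint): hinge of the stage at the rear of the jig, rad: 0 = lying on its base, grows as the front bar rises (bar 126 mm from the hinge: 0.01 rad raises it 1.26 mm; with the bar on the wedge's green band it reads 0.016 to 0.048). The stage weighs about 0.4 kg and falls back by itself
- catch (a joint): swivel of the red catch about an upright pivot, rad: 0 = arm points across the stage to the jig's right (-y of the jig; starts at -0.2 to 0.25); grows as the knob swings to the jig's rear (+x), anticlockwise from above; 1.57 = arm points straight to the rear beside the stage; stop at 1.6. Stays where it is left (about 1 N at the knob moves it)
- catch_pivot (a point): point on the upright pivot axis of the red catch, 24 mm above the bench, 5 mm behind and 64 mm to the left of the jig's origin
- catch_knob (a point): centre of the upper part of the black upright knob (round post 11 mm thick, its top 63 mm above the bench, its foot on the red arm 26 mm above the bench) on the catch arm, 38 mm from the pivot; this point is 51 mm above the bench
- wedge_handle (a point): centre of the grip on the wedge's blue handle (28 long (x) x 22 wide x 46 mm high), 30 mm above the wedge's underside. +x points from the handle to the thin tip, 86 mm ahead of this point. The polished brass part slides easily; it is 24 mm wide, 72 long, 4 mm thick at the tip, rising 1 in 4 to 22 mm at the handle; green band 32 to 48 mm behind the tip (12 to 16 mm thick). About 90 g
- wedge_tip (a point): middle of the thin tip edge of the wedge, 2 mm above its underside
- wedge: the whole wedge with its handle; origin on its underside, 50 mm behind the tip and 36 mm ahead of the handle's grip point; +x towards the tip, z up
- stage_plate: the aluminium stage plate with its front bar and the watch case; origin on the hinge axis at the rear of the jig, 19.5 mm above the bench
- handpieces (a point): tip of the lower of the slim white tool handpieces that hang fixed over the bench on the right of the jig; this one ends about 0.20 m above the bench, the others and their arm lie behind it, to its right and above. Keep the arm and gripper clear of them: pass in front (robot side)
- loupe_mid (a point): black eye loupe with a white ring, 30 mm across, 31 mm high, loose; its centre. Leave it alone
- brass_box_mid (a point): round brass-coloured box, 45 mm across, 23 mm high, loose; its centre. Leave it alone
- parts_cup_mid (a point): shallow turquoise cup, 60 mm across, 16 mm high, loose; its centre. Leave it alone
Mind the look-alikes: they are no part of the job. Leave any orange look-alike of the wedge alone.

How it is judged:
By the outcome, as a careful person would: the job done as asked, in the order asked, and still so for the second after the job is handed in, while the arm keeps its last pose, push and grip.
It also fails if it takes over 61 s, if anything falls off the work surface, if the arm or the gripper's body presses on something with over 40 N, if the wrist force passes 120 N, or if a joint passes its speed limit or range.

## Robot

A 7-joint arm with a two-finger parallel gripper is mounted at the origin on a cart in front of the work surface, level with it; the furniture and walls round the work are solid. World frame = base frame: x ahead of the robot, y to its left, z up, the work surface at z = 0. Lengths are in m, angles in rad, forces in N, time in s.
With the tool pointing down it reaches from about 0.425 to 0.875 m from the base axis. Payload 8.4 kg.
Tool frame: the origin (TCP) lies midway between the tips of the shut fingers; the grasp point (between the pads) lies 19 mm behind it (arm.hold_point_z is the distance from the TCP to the grasp point, in m); z points along the fingers, y is the line along which they close (so a half turn about z gives the same grasp; the last joint's range is limited). The gripper opens to 87 mm and grips with 3 to 60 N. Pads are 19 mm wide; open, the fingers measure 117 mm over their backs; the gripper's body (75 mm by 190 mm) begins 51 mm behind the grasp point.
Start: joints at [-1.256, 0.333, 0.04, 1.465, -0.013, 1.343, -0.059], TCP at [0.261, 0.595, 0.223] pointing down, gripper open.
Joint ranges: [-2.58, 2.58], [-0.38, 2.09], [-1.3, 1.39], [0.25, 2.4], [-1.5, 4.64], [0.08, 2.09], [-2.65, 2.65]. Speed limits (rad/s): [2.22, 2.22, 2.79, 2.79, 3.14, 3.14, 3.14].

## Interface

Orientations are given as a 3x3 rotation matrix whose columns are the frame's x, y, z axes.
In Python, from cell import arm gives the robot as it stands.
- The arm moves only by the shell command python3 -m crank 'ROWS'. ROWS is JSON, a list of rows, each an object of numbers: "tx", "ty", "tz": the shift along the world's x, y, z in cm; "ax", "ay", "az": the turn, a rotation vector about the world's x, y, z in rad; "grip": the opening, from 0 (shut) to 1 (fully open). In form: [{"tx": .., "ty": .., "tz": .., "ax": .., "ay": .., "az": .., "grip": ..}, ...]. A call has 1 to 20 rows; each row shifts and turns the commanded pose from where the row before left it; what a row does not reach is not made up. A row lasts 1/8 s, in which the tool goes at most 62.5 mm and 10.7 degrees, less where a joint would pass 70% of its speed; a pose out of reach is approached as far as the arm can. A call is refused whole if a number of a shift passes 6.25 or a number of a turn 0.188, either way. A call with a gripper value outside its range is refused whole. The fingers move at their own pace and stop on an object; the grip force is fixed at half the most. Time passes only in rows, so rows that do not move let the fingers close. It gives the time, the measured TCP pose, the force, the opening and the grip force at its end, in the units of the state.
- arm.sense(): the state, without advancing time (a new reading comes with each control period).
- arm.read_camera(name): name is "side" or "top"; returns (picture, depth): 384x512x3 uint8, red, green, blue; 384x512 float32, m along the optical axis (not along the pixel's ray), 0 where there is no reading.
- arm.get_calibration(name): a dict with "fov_y" (degrees; the focal length in pixels is half the picture's height over the tangent of half this angle, whatever the lens; pixels are square), "cx", "cy" (the principal point, pixels), "R" (3x3) and "t" (3): a world point X has camera coordinates R X + t. Camera axes: x right, y down, z forward; pixel columns grow to the right and rows downward; lengths in m; the calibration is good to about 2 mm. A picture is of the moment at which its call begins. get_calibration takes no time and is no camera call.
- arm.close_job(): hands the job in; it is judged then, once.
The state is a dict: "t": time; "joints": joint angles; "dq": joint speeds; "tau": joint torques, N m; "tool_pos": TCP position; "tool_rot": TCP orientation; "ft_force": force on the tool from outside, world axes, zero at the start; "ft_torque": the same for the moment, N m; "opening": finger opening in m; "gripper_force": force on a finger pad.
Only numpy, scipy, OpenCV 4.12 (cv2) and the standard library are available. Lean on these libraries where they do the work, as an engineer would, in place of code of your own. Each camera call takes 0.05 s, during which the arm holds its last target. There are 200 camera calls.

## Working session

There is one attempt and no reset: what is moved stays moved. The work goes in short steps, Python scripts to look and compute and a shell command to move; the robot and the scene stay as the last step left them, time stands still between calls to the robot, and variables do not carry over. Pictures are saved under pics/ and viewed, at most 10 in all, crops included, and the job is handed in when it is done.

```bash
ls; mkdir -p pics
cat > h.py <<'E'
import numpy as np, cv2
from cell import arm
def cal(n):
    c=arm.get_calibration(n); f=192/np.tan(np.radians(c['fov_y'])/2)
    return f,c['cx'],c['cy'],np.array(c['R']),np.array(c['t'])
def ray(n,u,v,z):
    f,cx,cy,R,t=cal(n); d=R.T@np.array([(u-cx)/f,(v-cy)/f,1]); o=-R.T@t
    return o+d*(z-o[2])/d[2]
def pix(n,X):
    f,cx,cy,R,t=cal(n); p=R@np.array(X)+t; return f*p[0]/p[2]+cx,f*p[1]/p[2]+cy
def cloud(n,dep):
    f,cx,cy,R,t=cal(n); v,u=np.mgrid[:384,:512]
    P=np.stack([(u-cx)/f*dep,(v-cy)/f*dep,dep],-1); return (P-t)@R
def save(n,name):
    im,d=arm.read_camera(n); cv2.imwrite(f'pics/{name}.png',cv2.cvtColor(im,cv2.COLOR_RGB2BGR)); np.savez(f'pics/{name}.npz',im=im,d=d); return im,d
E
python3 - <<'E'
from h import *
for n in('top','side'):
    save(n,n+'0'); f,cx,cy,R,t=cal(n); print(n,f,cx,cy,-R.T@t,R[2])
print(arm.hold_point_z,arm.sense())
E
```

```text
pics
top 485.35846973961486 255.55641836577965 191.90648661605752 [ 0.32615664 -0.05211716  1.2050456 ] [ 0.19646902  0.01803529 -0.98034415]
side 373.88016983954077 256.74277603874225 194.96263667138962 [1.22433761 0.03139616 0.76690915] [-0.73828249 -0.04882692 -0.672722  ]
0.0187 {'t': 0.1, 'joints': array([-1.25620038,  0.33382389,  0.0398373 ,  1.46618717, -0.01339769,
        1.34327633, -0.05850688]), 'dq': array([-0.00076371,  0.00166813, -0.00201463, -0.00349729,  0.00150217,
        0.00149637,  0.00153724]), 'tau': array([ 3.56017801e-03, -6.57806468e+01,  1.33972820e+00, -4.04703784e+01,
       -5.96665847e-02,  4.09506785e-02,  5.75475906e-05]), 'tool_pos': array([0.26119217, 0.59475512, 0.22175615]), 'tool_rot': array([[-9.15605972e-01,  4.02076433e-01, -4.95415524e-04],
       [ 4.02076729e-01,  9.15604995e-01, -1.34065184e-03],
       [-8.54395815e-05, -1.42670388e-03, -9.99998979e-01]]), 'ft_force': array([-0.1279184 , -0.18187813,  0.79525853]), 'ft_torque': array([ 0.02209987,  0.05521927, -0.01720993]), 'gripper_force': 0.0, 'opening': 0.08697105429078245}
```

View pics/top0.png

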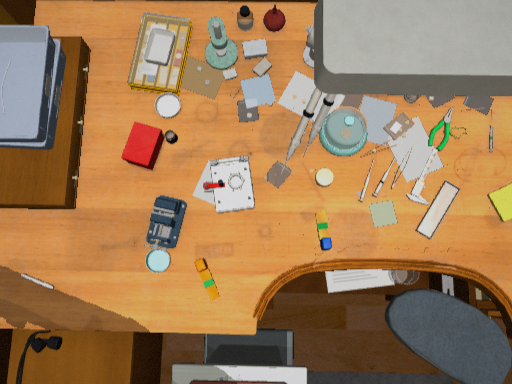

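View pics/side0.png

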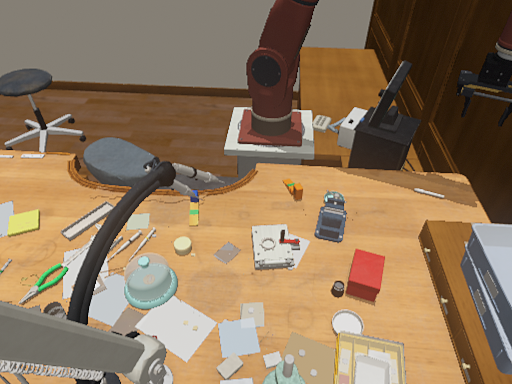

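The top view shows the jig at about (232,183) with the red catch's black knob at about (207,185). The blue-handled wedge is at about (323,230), the orange look-alike at (207,280), and the handpiece tip near (290,155).

Run:
```python
from h import *
Z=np.load('pics/top0.npz');im=Z['im'];d=Z['d'];P=cloud('top',d)
S=np.load('pics/side0.npz');si=S['im'];sd=S['d'];Q=cloud('side',sd)
a=cv2.resize(im[140:255,185:345],None,fx=5,fy=5,interpolation=cv2.INTER_CUBIC)[:,:,::-1]
b=cv2.resize(si[170:280,170:320],None,fx=5,fy=5,interpolation=cv2.INTER_CUBIC)[:,:,::-1]
cv2.imwrite('pics/a.png',a);cv2.imwrite('pics/b.png',b)
hsv=cv2.cvtColor(im,cv2.COLOR_RGB2HSV);hs=cv2.cvtColor(si,cv2.COLOR_RGB2HSV)
def rep(nm,h,C,box,lo,hi):
    m=cv2.inRange(h,lo,hi);k=np.zeros_like(m);x0,x1,y0,y1=box;k[y0:y1,x0:x1]=m[y0:y1,x0:x1]
    v,u=np.nonzero(k);
    if len(u)==0: print(nm,'none');return
    p=C[v,u];print(nm,len(u),(u.mean().round(1),v.mean().round(1)),np.median(p,0).round(4),p[:,2].max().round(3))
for nm,h,C,box in(('top',hsv,P,(300,345,200,255)),('side',hs,Q,(180,210,180,230))):
    rep(nm+' blue',h,C,box,(105,120,60),(130,255,255)); rep(nm+' green',h,C,box,(45,120,60),(85,255,255)); rep(nm+' yellow',h,C,box,(15,150,120),(32,255,255))
rep('t red',hsv,P,(195,260,150,215),(0,150,80),(8,255,255));rep('s red',hs,Q,(240,320,220,275),(0,150,80),(8,255,255))
rep('t knob',hsv,P,(195,225,170,200),(0,0,0),(180,255,60));rep('s knob',hs,Q,(270,310,225,260),(0,0,0),(180,255,60))
# stage white: minAreaRect
for nm,h,C,box in(('top',hsv,P,(200,262,145,220)),('side',hs,Q,(240,305,220,275))):
    x0,x1,y0,y1=box;m=np.zeros(h.shape[:2],np.uint8);m[y0:y1,x0:x1]=((C[y0:y1,x0:x1,2]>.009)&(C[y0:y1,x0:x1,2]<.04))*255
    c=max(cv2.findContours(m,0,1)[0],key=cv2.contourArea);r=cv2.minAreaRect(c);bx=cv2.boxPoints(r);print(nm,[ray(nm,*q,.016)[:2].round(4) for q in bx])
```

```text
top blue 101 (np.float64(326.3), np.float64(243.2)) [ 0.4376 -0.2015  0.0447] 0.051
top green 55 (np.float64(322.2), np.float64(225.5)) [ 0.4827 -0.196   0.0149] 0.021
top yellow 1535 (np.float64(318.3), np.float64(228.3)) [ 0.4746 -0.1829 -0.0008] 1.205
side blue 32 (np.float64(194.5), np.float64(194.8)) [ 0.4423 -0.1993  0.045 ] 0.051
side green 22 (np.float64(194.0), np.float64(211.7)) [ 0.4852 -0.1953  0.0154] 0.018
side yellow 42 (np.float64(199.6), np.float64(198.2)) [ 0.3951 -0.19    0.004 ] 0.024
t red 67 (np.float64(212.6), np.float64(185.3)) [0.5775 0.0785 0.0264] 1.205
s red 54 (np.float64(289.5), np.float64(241.2)) [0.5837 0.0755 0.0273] 0.031
t knob 17 (np.float64(220.4), np.float64(182.9)) [0.5763 0.0551 0.0615] 0.066
s knob 12 (np.float64(282.2), np.float64(237.4)) [0.5834 0.057  0.0395] 0.063
top [array([0.6436, 0.1142]), array([ 0.6639, -0.0075]), array([ 0.5266, -0.03  ]), array([0.507 , 0.0891])]
side [array([ 0.5249, -0.032 ]), array([0.497 , 0.0966]), array([0.6456, 0.1062]), array([ 0.6687, -0.0091])]
```

View pics/a.png

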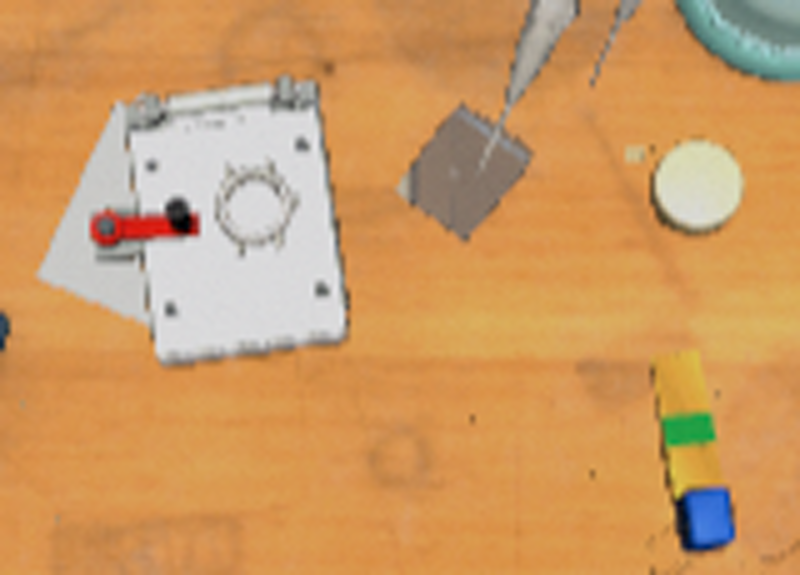

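View pics/b.png

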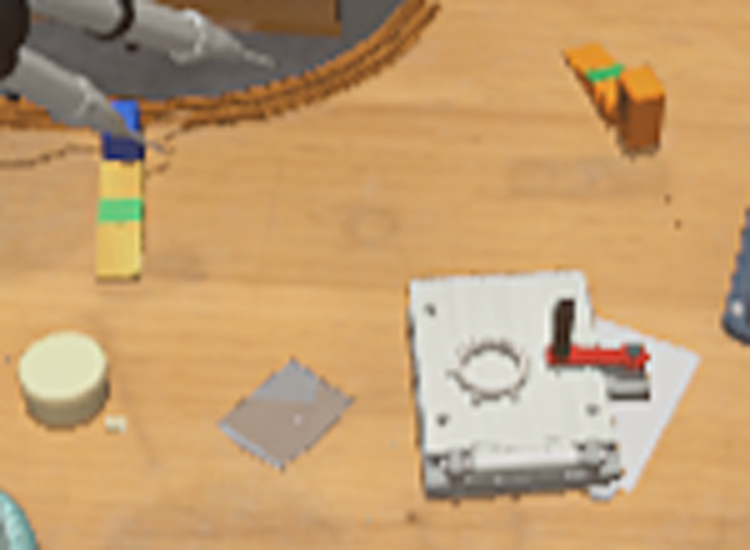

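The crops show the jig turned slightly left. Its front bar runs from about (160,360) to (345,338), the catch pivot is at (108,228) and the knob top at (178,210). The wedge handle top is at (705,517) and the tip edge at (678,353).

Run:
```python
from h import *
def a(u,v,z): return ray('top',185+(u+.5)/5-.5,140+(v+.5)/5-.5,z)[:2].round(4)
def b(u,v,z): return ray('side',170+(u+.5)/5-.5,170+(v+.5)/5-.5,z)[:2].round(4)
print('frontL/R',a(160,357,.015),a(345,335,.015),'side',b(582,272,.016),b(409,281,.016))
print('plate rear L/R',a(133,125,.019),a(318,100,.019),'hinges',a(148,108,.024),a(285,92,.024))
print('pivot',a(108,228,.029),'side',b(637,355,.029))
print('knobtop',a(178,210,.063),'side',b(565,302,.063))
print('handle top',a(705,515,.05),'side',b(123,109,.05))
print('tip',a(678,353,.004),'side',b(119,277,.003))
print('green',a(688,430,.014),'side',b(120,210,.014))
Z=np.load('pics/top0.npz');P=cloud('top',Z['d'])
print('handpiece tips',P[150:176,275:300][ (P[150:176,275:300,2]>.1)][:10].round(3))
S=np.load('pics/side0.npz');Q=cloud('side',S['d']);q=Q.reshape(-1,3);q=q[(q[:,2]>.15)&(q[:,2]<.5)&(q[:,0]>.3)&(q[:,0]<.95)&(q[:,1]<.3)]
for lo in(.15,.2,.25,.3,.4):
    s=q[(q[:,2]>=lo)&(q[:,2]<lo+.05)]
    if len(s):print(lo,len(s),s.min(0).round(2),s.max(0).round(2))
print(arm.sense()['tool_rot'].round(3))
```

```text
frontL/R [0.5144 0.0655] [ 0.5273 -0.0262] side [0.512 0.066] [ 0.5266 -0.0284]
plate rear L/R [0.632  0.0832] [ 0.6467 -0.0099] hinges [0.6397 0.0754] [0.6492 0.0067]
pivot [0.5765 0.0924] side [0.581  0.0947]
knobtop [0.5788 0.0548] side [0.5782 0.0555]
handle top [ 0.4382 -0.1998] side [ 0.4374 -0.2009]
tip [ 0.5233 -0.1927] side [ 0.5247 -0.1907]
green [ 0.4833 -0.1963] side [ 0.4833 -0.1973]
handpiece tips [[ 0.606 -0.099  0.251]
 [ 0.606 -0.101  0.251]
 [ 0.605 -0.103  0.253]
 [ 0.606 -0.105  0.25 ]
 [ 0.605 -0.107  0.254]
 [ 0.605 -0.109  0.253]
 [ 0.606 -0.111  0.251]
 [ 0.326 -0.052  1.205]
 [ 0.605 -0.099  0.248]
 [ 0.604 -0.101  0.25 ]]
0.15 122 [ 0.61 -0.27  0.15] [0.95 0.08 0.2 ]
0.2 398 [ 0.57 -0.28  0.2 ] [ 0.95 -0.09  0.25]
0.25 1120 [ 0.61 -0.27  0.25] [ 0.95 -0.1   0.3 ]
0.3 1504 [ 0.65 -0.26  0.3 ] [ 0.91 -0.12  0.35]
[[-0.916  0.402 -0.   ]
 [ 0.402  0.916 -0.001]
 [-0.    -0.001 -1.   ]]
```

```bash
python3 - <<'E'
from h import *
S=np.load('pics/top0.npz');q=cloud('top',S['d'])[S['d']>0]
for n,x0,x1,y0,y1 in(('redbox',.6,.8,.12,.3),('scope',.4,.55,.12,.26),('path',.3,.6,.26,.5),('decoy',.35,.48,.03,.15)):
    s=q[(q[:,0]>x0)&(q[:,0]<x1)&(q[:,1]>y0)&(q[:,1]<y1)&(q[:,2]>.012)&(q[:,2]<.5)]
    print(n,len(s),s.min(0).round(2) if len(s) else '',s.max(0).round(2) if len(s) else '')
E
python3 -m crank '[{"tx":1.26,"ty":-2.86,"az":0.04},{"tx":2.34,"ty":-3.93,"az":0.04},{"tx":2.34,"ty":-3.93,"az":0.04},{"tx":2.34,"ty":-3.93,"az":0.04},{"tx":2.34,"ty":-3.93,"az":0.04},{"tx":2.34,"ty":-3.93,"az":0.04},{"tx":2.34,"ty":-3.93,"az":0.04},{"tx":2.34,"ty":-3.93,"az":0.04},{"tx":2.34,"ty":-3.93,"az":0.04},{"tx":2.34,"ty":-3.93,"az":0.04},{"tx":2.34,"ty":-3.93,"az":0.04},{"tx":2.34,"ty":-3.93,"az":0.04},{"tx":2.34,"ty":-3.93,"az":0.04},{"tx":2.34,"ty":-3.93,"az":0.035,"tz":-3},{"tz":-5},{"grip":0.5}]'
```

```text
redbox 1424 [0.62 0.17 0.01] [0.8  0.3  0.07]
scope 1068 [0.4  0.15 0.01] [0.55 0.24 0.08]
path 1489 [0.33 0.41 0.01] [0.6  0.5  0.08]
decoy 209 [0.35 0.07 0.01] [0.4  0.11 0.05]invalid input at $[0]: expected keys tx, ty, tz, ax, ay, az, grip
```

```bash
python3 -m crank '[{"tx":1.7,"ty":-3.0,"tz":0,"ax":0,"ay":0,"az":0.05,"grip":1},{"tx":3,"ty":-5.1,"tz":0,"ax":0,"ay":0,"az":0.05,"grip":1},{"tx":3,"ty":-5.1,"tz":0,"ax":0,"ay":0,"az":0.05,"grip":1},{"tx":3,"ty":-5.1,"tz":0,"ax":0,"ay":0,"az":0.05,"grip":1},{"tx":3,"ty":-5.1,"tz":0,"ax":0,"ay":0,"az":0.05,"grip":1},{"tx":3,"ty":-5.1,"tz":0,"ax":0,"ay":0,"az":0.05,"grip":1},{"tx":3,"ty":-5.1,"tz":0,"ax":0,"ay":0,"az":0.05,"grip":0.5},{"tx":3,"ty":-5.1,"tz":0,"ax":0,"ay":0,"az":0.05,"grip":0.5},{"tx":3,"ty":-5.1,"tz":-2,"ax":0,"ay":0,"az":0.05,"grip":0.5},{"tx":3,"ty":-5.1,"tz":-3,"ax":0,"ay":0,"az":0.05,"grip":0.5},{"tx":3,"ty":-5.1,"tz":-3,"ax":0,"ay":0,"az":0.05,"grip":0.5},{"tx":0,"ty":0,"tz":-2,"ax":0,"ay":0,"az":0,"grip":0.5},{"tx":0,"ty":0,"tz":0,"ax":0,"ay":0,"az":0,"grip":0.5}]'
python3 - <<'E'
from h import *
print(arm.sense()['tool_pos'],arm.sense()['tool_rot'].round(3))
im,_=save('side','s1')
cv2.imwrite('pics/s1c.png',cv2.resize(im[120:300,180:380],None,fx=3,fy=3,interpolation=2)[:,:,::-1])
E
```

```text
t: 1.72
tool_pos: [0.5736, 0.0604, 0.1242]
tool_rot: [[-0.991, -0.135, -0.004], [-0.135, 0.991, -0.001], [0.004, -0.001, -1.0]]
ft_force: [0.3, 0.5, 0.9]
opening: 0.0439
gripper_force: 0.0
[0.57359692 0.06043005 0.12419832] [[-0.991 -0.135 -0.004]
 [-0.135  0.991 -0.001]
 [ 0.004 -0.001 -1.   ]]
```

View pics/s1c.png

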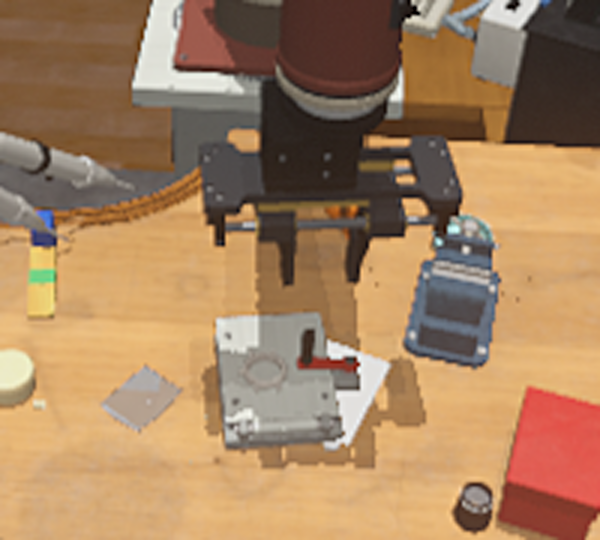

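The gripper is above the knob with fingers straddling it and the handpieces are well clear. Next I lower it and grip the knob.

```bash
python3 -m crank '[{"tx":0.5,"ty":-0.5,"tz":-2.8,"ax":0,"ay":0,"az":0,"grip":0.5},{"tx":0,"ty":0,"tz":-2,"ax":0,"ay":0,"az":0,"grip":0.5},{"tx":0,"ty":0,"tz":-2,"ax":0,"ay":0,"az":0,"grip":0.5},{"tx":0,"ty":0,"tz":-2,"ax":0,"ay":0,"az":0,"grip":0.5},{"tx":0,"ty":0,"tz":0,"ax":0,"ay":0,"az":0,"grip":0.1},{"tx":0,"ty":0,"tz":0,"ax":0,"ay":0,"az":0,"grip":0},{"tx":0,"ty":0,"tz":0,"ax":0,"ay":0,"az":0,"grip":0},{"tx":0,"ty":0,"tz":0,"ax":0,"ay":0,"az":0,"grip":0}]'
```

```text
t: 2.78
tool_pos: [0.5804, 0.056, 0.0388]
tool_rot: [[-0.991, -0.136, 0.001], [-0.136, 0.991, -0.0], [-0.001, -0.0, -1.0]]
ft_force: [1.4, -11.3, 4.5]
opening: 0.0111
gripper_force: 7.1
```

```bash
python3 -m crank '[{"tx":0.86,"ty":0.05,"tz":0,"ax":0,"ay":0,"az":0,"grip":0},{"tx":0.83,"ty":0.24,"tz":0,"ax":0,"ay":0,"az":0,"grip":0},{"tx":0.75,"ty":0.43,"tz":0,"ax":0,"ay":0,"az":0,"grip":0},{"tx":0.64,"ty":0.58,"tz":0,"ax":0,"ay":0,"az":0,"grip":0},{"tx":0,"ty":0,"tz":0,"ax":0,"ay":0,"az":0,"grip":0}]'
```

```text
t: 3.4
tool_pos: [0.6111, 0.069, 0.0386]
tool_rot: [[-0.991, -0.136, 0.0], [-0.136, 0.991, -0.0], [-0.0, -0.0, -1.0]]
ft_force: [-0.3, -1.1, 5.7]
opening: 0.0095
gripper_force: 30.0
```

```bash
python3 -m crank '[{"tx":0.49,"ty":0.71,"tz":0,"ax":0,"ay":0,"az":0,"grip":0},{"tx":0.3,"ty":0.8,"tz":0,"ax":0,"ay":0,"az":0,"grip":0},{"tx":0.13,"ty":0.85,"tz":0,"ax":0,"ay":0,"az":0,"grip":0},{"tx":-0.07,"ty":0.85,"tz":0,"ax":0,"ay":0,"az":0,"grip":0},{"tx":-0.05,"ty":0.2,"tz":0,"ax":0,"ay":0,"az":0,"grip":0},{"tx":0,"ty":0,"tz":0,"ax":0,"ay":0,"az":0,"grip":0}]'
python3 - <<'E'
from h import *
im,_=save('side','s2')
cv2.imwrite('pics/s2c.png',cv2.resize(im[150:300,220:380],None,fx=4,fy=4,interpolation=2)[:,:,::-1])
E
```

```text
t: 4.15
tool_pos: [0.6219, 0.1015, 0.0392]
tool_rot: [[-0.991, -0.135, 0.006], [-0.135, 0.991, -0.002], [-0.006, -0.002, -1.0]]
ft_force: [9.2, -4.0, -3.5]
opening: 0.0099
gripper_force: 30.0
```

View pics/s2c.png

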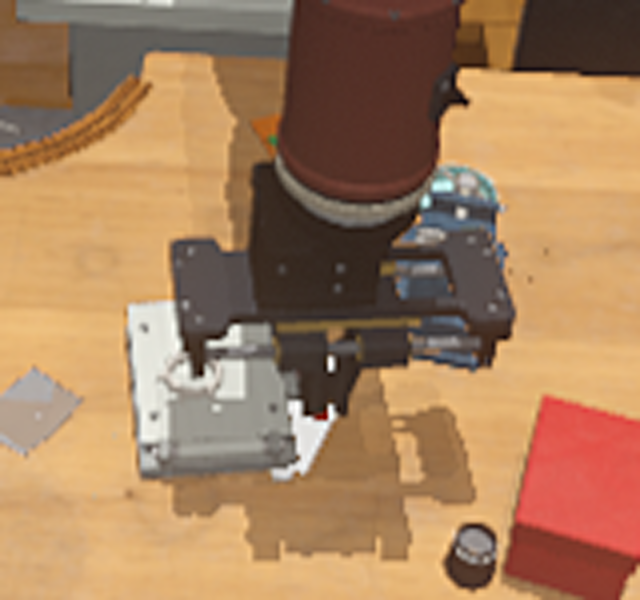

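The knob is still in the fingers, with the arm now pointing back beside the stage. I'll push on until the stop shows in the force.

```bash
python3 -m crank '[{"tx":-0.05,"ty":0.3,"tz":0,"ax":0,"ay":0,"az":0,"grip":0},{"tx":-0.05,"ty":0.2,"tz":0,"ax":0,"ay":0,"az":0,"grip":0},{"tx":0,"ty":0,"tz":0,"ax":0,"ay":0,"az":0,"grip":0}]'
```

```text
t: 4.58
tool_pos: [0.6219, 0.1018, 0.0393]
tool_rot: [[-0.991, -0.131, 0.008], [-0.132, 0.991, -0.006], [-0.007, -0.007, -1.0]]
ft_force: [13.1, -15.1, -2.6]
opening: 0.0097
gripper_force: 30.0
```

```bash
python3 -m crank '[{"tx":0.2,"ty":-0.5,"tz":0,"ax":0,"ay":0,"az":0,"grip":0},{"tx":0,"ty":0,"tz":0,"ax":0,"ay":0,"az":0,"grip":0.3},{"tx":0,"ty":0,"tz":0,"ax":0,"ay":0,"az":0,"grip":0.3},{"tx":0,"ty":0,"tz":2,"ax":0,"ay":0,"az":0,"grip":0.3},{"tx":0,"ty":0,"tz":3,"ax":0,"ay":0,"az":0,"grip":0.6},{"tx":0,"ty":0,"tz":3,"ax":0,"ay":0,"az":0,"grip":0.6},{"tx":-4,"ty":0,"tz":0,"ax":0,"ay":0,"az":0,"grip":0.6},{"tx":-5,"ty":0,"tz":0,"ax":0,"ay":0,"az":0,"grip":0.6},{"tx":-5,"ty":0,"tz":0,"ax":0,"ay":0,"az":0,"grip":0.6},{"tx":-4,"ty":-3,"tz":0,"ax":0,"ay":0,"az":0,"grip":0.6},{"tx":0,"ty":-5,"tz":0,"ax":0,"ay":0,"az":0,"grip":0.6},{"tx":0,"ty":-5,"tz":0,"ax":0,"ay":0,"az":-0.02,"grip":0.6},{"tx":0,"ty":-5,"tz":0,"ax":0,"ay":0,"az":-0.02,"grip":0.6},{"tx":0,"ty":-5,"tz":0,"ax":0,"ay":0,"az":0,"grip":0.6},{"tx":0,"ty":-5,"tz":0,"ax":0,"ay":0,"az":0,"grip":0.6},{"tx":0,"ty":-2,"tz":0,"ax":0,"ay":0,"az":0,"grip":0.6},{"tx":0,"ty":0,"tz":0,"ax":0,"ay":0,"az":0,"grip":0.6}]'
python3 - <<'E'
from h import *
im,d=save('top','t3');si,_=save('side','s3')
a=cv2.resize(im[140:260,185:345],None,fx=4,fy=4,interpolation=2);b=cv2.resize(si[160:280,170:330],None,fx=4,fy=4,interpolation=2)
cv2.imwrite('pics/c3.png',cv2.resize(np.vstack([a,b]),None,fx=.62,fy=.62)[:,:,::-1])
E
```

```text
t: 6.7
tool_pos: [0.4397, -0.1982, 0.1191]
tool_rot: [[-0.996, -0.093, 0.001], [-0.093, 0.996, -0.0], [-0.001, -0.0, -1.0]]
ft_force: [-0.6, 0.4, -0.3]
opening: 0.0522
gripper_force: 0.0
```

View pics/c3.png

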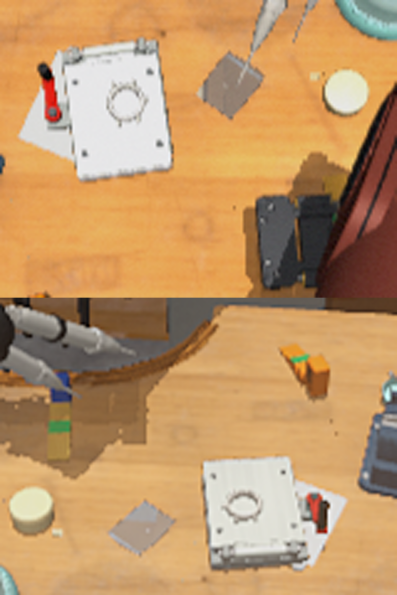

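The catch (red, top-left) now lies back along the jig's left side at its stop, clear of the stage, and the gripper is over the wedge handle. I lower it and grip.

```bash
python3 -m crank '[{"tx":-0.1,"ty":-0.2,"tz":-2.8,"ax":0,"ay":0,"az":0,"grip":0.6},{"tx":0,"ty":0,"tz":-3,"ax":0,"ay":0,"az":0,"grip":0.6},{"tx":0,"ty":0,"tz":-3,"ax":0,"ay":0,"az":0,"grip":0.6},{"tx":0,"ty":0,"tz":-1.8,"ax":0,"ay":0,"az":0,"grip":0.6},{"tx":0,"ty":0,"tz":0,"ax":0,"ay":0,"az":0,"grip":0.3},{"tx":0,"ty":0,"tz":0,"ax":0,"ay":0,"az":0,"grip":0},{"tx":0,"ty":0,"tz":0,"ax":0,"ay":0,"az":0,"grip":0},{"tx":0,"ty":0,"tz":0,"ax":0,"ay":0,"az":0,"grip":0}]'
```

```text
t: 7.8
tool_pos: [0.4393, -0.1989, 0.0127]
tool_rot: [[-0.995, -0.096, 0.001], [-0.096, 0.995, 0.0], [-0.001, -0.0, -1.0]]
ft_force: [-0.9, 0.5, 4.4]
opening: 0.0221
gripper_force: 29.2
```

```bash
python3 -m crank '[{"tx":-0.7,"ty":1.5,"tz":0,"ax":0,"ay":0,"az":0,"grip":0},{"tx":-0.7,"ty":2.5,"tz":0,"ax":0,"ay":0,"az":0,"grip":0},{"tx":0,"ty":3,"tz":0,"ax":0,"ay":0,"az":0.01,"grip":0},{"tx":0,"ty":3,"tz":0,"ax":0,"ay":0,"az":0.02,"grip":0},{"tx":0,"ty":3,"tz":0,"ax":0,"ay":0,"az":0.02,"grip":0},{"tx":0,"ty":3,"tz":0,"ax":0,"ay":0,"az":0,"grip":0},{"tx":0,"ty":2.5,"tz":0,"ax":0,"ay":0,"az":0,"grip":0},{"tx":0,"ty":1.5,"tz":0,"ax":0,"ay":0,"az":0,"grip":0},{"tx":0,"ty":0.5,"tz":0,"ax":0,"ay":0,"az":0,"grip":0},{"tx":0,"ty":0,"tz":0,"ax":0,"ay":0,"az":0,"grip":0}]'
python3 - <<'E'
from h import *
im,d=save('top','t4');si,_=save('side','s4')
a=cv2.resize(im[160:260,195:295],None,fx=5,fy=5,interpolation=2);b=cv2.resize(si[170:270,210:310],None,fx=5,fy=5,interpolation=2)
cv2.imwrite('pics/c4.png',cv2.resize(np.hstack([a,b]),None,fx=.8,fy=.8)[:,:,::-1])
E
```

```text
t: 9.05
tool_pos: [0.4253, 0.0064, 0.0125]
tool_rot: [[-0.989, -0.146, 0.001], [-0.146, 0.989, 0.001], [-0.001, 0.0, -1.0]]
ft_force: [0.2, 1.8, 6.5]
opening: 0.022
gripper_force: 29.2
```

View pics/c4.png

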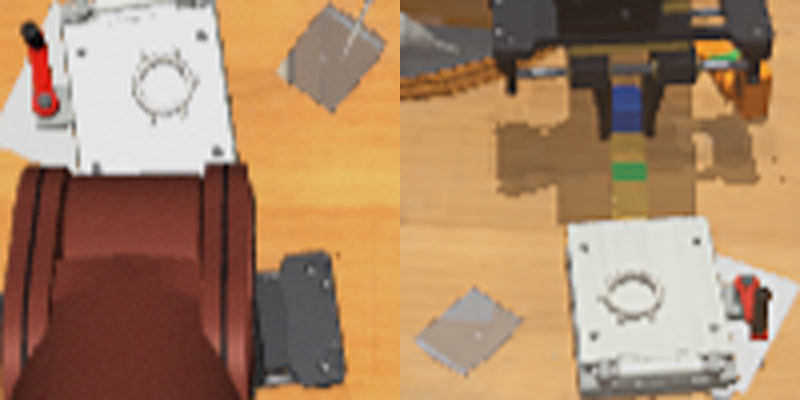

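The side view (right) shows the wedge in the gripper lined up with the jig front, green band at about (629,171), with the stage at (650,290). I check the band position before pushing.

```bash
cat > g.py <<'E'
from h import *
def band(im):
    h=cv2.cvtColor(im,cv2.COLOR_RGB2HSV);m=cv2.inRange(h,(50,110,40),(85,255,255));k=np.zeros_like(m);k[195:240,245:290]=m[195:240,245:290]
    v,u=np.nonzero(k);p=ray('side',u.mean(),v.mean(),.014);return len(u),p[:2]
E
python3 - <<'E'
from g import *
im=np.load('pics/s4.npz')['im'];n,p=band(im);print(n,p)
e=np.array([.99,.142]);l=np.array([-.142,.99]);m=np.array([.524,.020])
print('fwd to go',(m-p)@e,'lateral',(m-p)@l)
E
```

```text
32 [0.46976016 0.00992583]
fwd to go 0.055127973934612565 lateral 0.0022713729059266863
```

```bash
python3 -m crank '[{"tx":0.99,"ty":0.18,"tz":0,"ax":0,"ay":0,"az":0,"grip":0},{"tx":0.99,"ty":0.17,"tz":0,"ax":0,"ay":0,"az":0,"grip":0},{"tx":0.99,"ty":0.17,"tz":0,"ax":0,"ay":0,"az":0,"grip":0},{"tx":0.6,"ty":0.09,"tz":0,"ax":0,"ay":0,"az":0,"grip":0},{"tx":0,"ty":0,"tz":0,"ax":0,"ay":0,"az":0,"grip":0}]';python3 -m crank '[{"tx":0.5,"ty":0.07,"tz":0,"ax":0,"ay":0,"az":0,"grip":0},{"tx":0.5,"ty":0.07,"tz":0,"ax":0,"ay":0,"az":0,"grip":0},{"tx":0.5,"ty":0.07,"tz":0,"ax":0,"ay":0,"az":0,"grip":0},{"tx":0,"ty":0,"tz":0,"ax":0,"ay":0,"az":0,"grip":0}]'
python3 - <<'E'
from g import *
si,sd=save('side','s5')
print(pix('side',[.524,.02,.014]))
cv2.imwrite('pics/c5.png',cv2.resize(si[180:270,225:315],None,fx=6,fy=6,interpolation=2)[:,:,::-1])
E
```

```text
t: 9.78
tool_pos: [0.4612, 0.0116, 0.0126]
tool_rot: [[-0.989, -0.145, 0.001], [-0.145, 0.989, 0.0], [-0.001, 0.0, -1.0]]
ft_force: [-1.4, 0.5, 8.7]
opening: 0.0219
gripper_force: 29.8
t: 10.28
tool_pos: [0.4754, 0.0135, 0.0126]
tool_rot: [[-0.99, -0.144, -0.001], [-0.144, 0.99, 0.0], [0.0, 0.0, -1.0]]
ft_force: [-3.7, -0.5, 12.6]
opening: 0.0216
gripper_force: 29.8
(np.float64(269.0901423002475), np.float64(226.6765902736214))
```

View pics/c5.png

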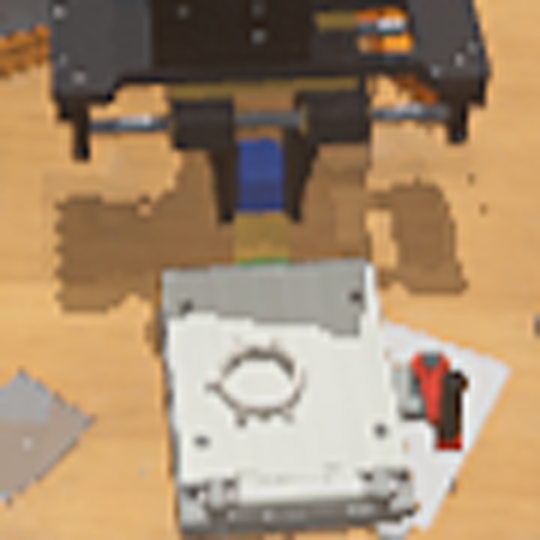

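A thin green strip is still visible in front of the bar, at about (262,262), so the band's centre is about 2 mm short. I nudge it on and check the stage tilt in the depth image.

```bash
python3 -m crank '[{"tx":0.25,"ty":0.03,"tz":0,"ax":0,"ay":0,"az":0,"grip":0},{"tx":0,"ty":0,"tz":0,"ax":0,"ay":0,"az":0,"grip":0},{"tx":0,"ty":0,"tz":0,"ax":0,"ay":0,"az":0,"grip":0}]'
python3 - <<'E'
from g import *
si,sd=save('side','s6')
e=np.array([.99,.142]);l=np.array([-.142,.99]);o=np.array([.5853,.0289])
f=lambda P,i,h:np.c_[P[...,0].ravel(),P[...,1].ravel(),P[...,2].ravel()]
for nm in('s3','s5','s6'):
    z=np.load(f'pics/{nm}.npz');P=cloud('side',z['d']).reshape(-1,3)[z['d'].ravel()>0]
    x=(P[:,:2]-o)@e;y=(P[:,:2]-o)@l
    k=(x>-.055)&(x<.045)&(abs(y)<.042)&(np.hypot(x,y)>.026)&(P[:,2]>.012)&(P[:,2]<.03)
    c=np.polyfit(x[k],P[k,2],1);r=abs(P[k,2]-np.polyval(c,x[k]))<.0015;c=np.polyfit(x[k][r],P[k,2][r],1)
    print(nm,k.sum(),'slope',c,'z at front',np.polyval(c,-.055))
h=cv2.cvtColor(si,cv2.COLOR_RGB2HSV)[200:240,250:290];print('green px',cv2.countNonZero(cv2.inRange(h,(50,110,40),(85,255,255))))
E
```

```text
t: 10.7
tool_pos: [0.4775, 0.0138, 0.0126]
tool_rot: [[-0.99, -0.144, -0.001], [-0.144, 0.99, 0.0], [0.001, 0.0, -1.0]]
ft_force: [-6.1, -0.5, 14.8]
opening: 0.0223
gripper_force: 29.8
s3 697 slope [0.00373503 0.02084915] z at front 0.02064372149029528
s5 715 slope [-0.02958523  0.02265356] z at front 0.02428075039204961
s6 724 slope [-0.03275243  0.02292649] z at front 0.024727870354612557
green px 0
```

Run:
```python
from cell import arm
s=arm.sense();print(s['t'],s['ft_force'],s['gripper_force']);print(arm.close_job())
```

```text
10.75 [-6.55349353 -0.57170899 15.07118968] 29.803176862187684
the job is handed in; nothing more can be done
None
```

The job is handed in at 10.75 s: the catch is back at its stop and the gripper is still holding the wedge flat under the bar. The stage is lifted about 0.037 rad, within the green band's range of 0.016 to 0.048, and the loupe, brass box and parts cup were not touched.

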